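# Unclamp the glued plinth and check its length in the bench gauge

## Task

The glue has set: swing the sprung clamp on the sloping rest up until it stays open by itself, let go of it, then lift the plaster plinth off the rest and lay it down flat, same way up, lengthways and centred across the bed of the length gauge between brass anvil and jaw, and let go. Then slide the jaw by its orange tab until the plinth is held between jaw and anvil and the sprung anvil has given way by about half of its 10 mm travel, never driving it to its stop. Leave the plinth held like that, the clamp open, and the other things on the bench where they are.

Things in the scene. Friction and masses are not known exactly. Their poses are not given: they have to be found in the camera images.
- bed: Fixed plywood bed of the sloping rest, tilted 25 deg, low side to the robot. Origin on its upper face under the plinth's middle, 62 mm above the table; x up the slope, y along the plinth towards the clamp hinge, z out of the face. Face x -75..75, y -95..130 mm. The plinth leans on two steel pins, 12 mm thick, 22 high, at x -31.5, y -52 and 52. Base plate 160 x 235 mm below.
- clamp (a joint): Angle (rad) of the sprung steel clamp arm: 0 = closed, pad on the plinth at bed y 38; grows as it swings up and over to bed +y; stop 1.95. The spring shuts it with 1.1 to 1.3 N m (about 10 N at the handle) up to 0.7 rad, falling to nothing at 1.1 rad; beyond, it drives the arm open as strongly and holds it. Let go before 1.1 it snaps shut. Damping 0.25 N m s/rad.
- clamp_hinge (a point): Point on the clamp's hinge axis, in the plane of the arm: bed x 0, y 100, z 52 mm. The axis is parallel to bed x.
- clamp_handle (a point): Middle of the clamp's red round grip, 18 mm thick, 50 mm long, parallel to bed x, sticking out on the uphill side of the arm (33 mm from here to the arm's side). Closed, it is at bed x 42, y -20, z 76 mm; it moves with the arm, 122 mm from the hinge axis; at the open stop it stands at about bed y 167, z 155.
- plinth_center (a point): Centre (half-way up) of the loose white plaster plinth, 50 (x) x 130 (y) x 40 (z) mm, about 0.26 kg, z out of its top; a dark coral fragment on its top stands 14 mm high from y -60 to -22. In the rest it lies with its axes along the bed's, centre 20 mm above the bed's face.
- gauge: Bench length gauge, fixed flat on the table: aluminium bed 60 (x) x 315 (y) mm, top face at z 30 mm. Origin on the table; z up, y from anvil to jaw. The bed spans y -150..165. The blue anvil head (to z 85) is locked at a different place each time: its brass anvil face, untouched, lies anywhere from y -90 to -70; face 44 mm wide, z 34..68. The plinth lies on the bed, length along y, its centre at z 50.
- anvil (a joint): How far the sprung anvil is pressed in towards gauge -y, m: 0 = untouched, stop at 0.010. The spring resists with 1 N at first and 6 N at the stop.
- jaw (a joint): How far the dark steel jaw has been slid towards the anvil (gauge -y), m: 0 to 0.09. Its face stands at gauge y = 110 mm minus this. Slides with 7 N of friction and stays where it is left. The jaw block is 50 (x) x 24 (y) mm, top at z 75.
- jaw_tab (a point): Point in the jaw's orange tab, which stands on the jaw block: 36 (x) x 14 (y) mm, from z 75 to 117 above the table; this point lies on its middle at z 98, 12 mm behind the jaw's face.
- lump: Bystander: dark lumpy coral-like casting, 70 mm tall; origin at its underside
- figurine: Bystander: white plaster figurine, 108 mm tall; origin at its underside
- brush: Bystander: loose brush lying down; origin at its underside
- spatula: Bystander: loose spatula lying down; origin at its underside
- jar: Bystander: jar, 60 mm wide, 85 mm tall; origin at its underside
- offcut: Bystander: wooden offcut 70 x 50 x 30 mm; origin at its underside
- bowl: Bystander: green plastic bowl, 110 mm wide, 50 mm tall; origin at its underside
Not all that is in view belongs to the job. Leave any green look-alike of the part that bears plinth_center alone.

How it is judged:
By the outcome, as a careful person would: the job done as asked, in the order asked, and still so for the second after the job is handed in, with the robot touching nothing.
It also fails if it takes over 72 s, if anything falls off the work surface, if the arm or the gripper's body presses on something with over 40 N, if the wrist force passes 120 N, or if a joint passes its speed limit or range.

## Robot

A 7-joint arm with a two-finger parallel gripper is mounted at the origin on the work surface. World frame = base frame: x ahead of the robot, y to its left, z up, the work surface at z = 0. Lengths are in mm, angles in degrees, forces in N, time in s.
With the tool pointing down it reaches from about 425 to 800 mm from the base axis. Payload 8.3 kg.
Tool frame: the origin (TCP) lies at the centre of the arm's flange, where the gripper is bolted on; the fingertips stand 173 mm ahead of it and the grasp point (between the pads) lies 155 mm ahead of it; z points along the fingers, y is the line along which they close (so a half turn about z gives the same grasp; the last joint's range is limited). The gripper opens to 85 mm and grips with 20 to 120 N. Pads are 22 mm wide; open, the fingers measure 114 mm over their backs; the gripper's body (76 mm by 85 mm) begins 54 mm behind the grasp point. The pads swing forward as they close: fully open they stand 13 mm farther back than shut.
Start: joints at [65.094, 21.967, 0.94, 78.501, -0.361, 79.538, -2.664], TCP at [227.088, -582.278, 404.679] pointing down, gripper open.
Joint ranges: [-169.22, 169.22], [-14.56, 117.87], [-87.37, 89.26], [10.42, 133.3], [-82.24, 262.24], [0.94, 117.77], [-172.7, 172.7]. Speed limits (degrees/s): [136.94, 136.94, 172.46, 172.46, 180, 180, 180].

## Interface

Orientations are given as [roll, pitch, yaw] about the fixed x, y, z axes, in that order (R = Rz(yaw) Ry(pitch) Rx(roll)).
In Python, from rig import bot gives the robot as it stands. The module is installed in compiled form; this text tells all that it offers.
- The arm moves only by the tool step_arm, never from a script. Its argument "steps" is a list of rows, each a list of 6 numbers: the shift along the world's x, y, z in mm, then the turn, a rotation vector about the world's x, y, z in rad. In form: [[tx, ty, tz, wx, wy, wz], ...]. A call has 1 to 5 rows; each row shifts and turns the commanded pose from where the row before left it; what a row does not reach is not made up. A row lasts 1/8 s, in which the tool goes at most 62.5 mm and 10.7 degrees, less where a joint would pass 70% of its speed; a pose out of reach is approached as far as the arm can. A call with a gripper value outside its range is refused whole. "gripper" is the finger opening in mm, from 0 to 85.4, set as the call begins (left out, the last holds). The fingers move at their own pace and stop on an object; "squeeze" is the grip in N (left out, the last holds). Time passes only in rows, so rows that do not move let the fingers close. It gives the time, the measured TCP pose, the force, the opening and the grip force at its end, in the units of the state.
- bot.read_state(): the state, without advancing time (a new reading comes with each control period).
- bot.grab_frame(name): name is "scene" or "top" or "wrist"; returns the picture (480x640x3 uint8, red, green, blue); there is no depth.
- bot.calibration(name): a dict with "intrinsics" (3x3 intrinsics, pixels), "eye" and "attitude" of the camera in the world; the wrist camera has in their place "hand_eye" (4x4, takes a point from camera to tool coordinates, whose origin is the TCP and whose axes are the flange's). Camera axes: x right, y down, z forward; pixel columns grow to the right and rows downward; lengths in mm; the calibration is good to about 2 mm. A picture is of the moment at which its call begins: read the wrist's pose just before it. calibration takes no time and is no camera call.
- bot.sign_off(): hands the job in; it is judged then, once.
Trained networks look in the newest picture that a camera, given by its name, has taken for a name from the list of things; names that differ only in an ending like _2 or _b are one class to them, and where a whole thing is asked for, a point or a joint stands for the part that bears it (a point fixed in the world has none). Each returns a list of dicts, best first, with "p" (0 to 1); they miss things now and then, are a little off and sometimes report something else, mostly with a low value. They report only what shows in the picture. A call takes as long as a camera call. They do not tell look-alikes from the thing itself.
- bot.trace(camera, query): "pixels" (480x640 bool, what is visible of it) and "position" ([column, row] in pixels, amid what is visible of it).
The state is a dict: "clock": time; "q": joint angles; "joint_vel": joint speeds; "effort": joint torques, N m; "ee_pos": TCP position; "ee_rot": TCP orientation; "ft_force": force on the tool from outside, world axes, zero at the start; "torque": the same for the moment, N m; "finger_gap": finger opening in mm; "gripper_force": force on a finger pad.
Only numpy, scipy, OpenCV 4.12 (cv2) and the standard library are available. Lean on these libraries where they do the work, as an engineer would, in place of code of your own. Each camera call takes 0.05 s, during which the arm holds its last target. There are 200 camera calls.

## Working session

There is one attempt and no reset: what is moved stays moved. The work goes in short steps, Python scripts to look and compute and a tool call to move; the robot and the scene stay as the last step left them, time stands still between calls to the robot, and variables do not carry over. Pictures are saved under pics/ and viewed, at most 10 in all, crops included, and the job is handed in when it is done.

Besides the shell and the picture viewer there is one more tool, called after "Emit:" as name([rows], argument=value, ...), one row to a line, values as JSON. step_arm: Moves the arm, as the interface text tells. Its arguments: {"type":"object","properties":{"steps":{"type":"array"},"gripper":{"type":"number"},"squeeze":{"type":"number"}},"required":["steps"]}

```bash
mkdir -p pics; cat > h.py <<'E'
import numpy as np,cv2
from rig import bot
from scipy.spatial.transform import Rotation as R
def cam(n):
    c=bot.calibration(n); return c
def save(n,f):
    im=bot.grab_frame(n); cv2.imwrite('pics/'+f,im[:,:,::-1]); return im
E
python3 - <<'E'
from h import *
s=bot.read_state(); print({k:np.round(v,3) for k,v in s.items()})
for n in('scene','top','wrist'): print(n,bot.calibration(n))
a=save('scene','s0.png');b=save('top','t0.png')
for n in('scene','top'):
  for q in('bed','clamp','clamp_handle','plinth_center','gauge','anvil','jaw','jaw_tab','lump','figurine','brush','spatula','jar','offcut','bowl'):
    print(n,q,[(round(float(d['p']),2),np.round(d['position']).tolist(),int(d['pixels'].sum())) for d in bot.trace(n,q)][:3])
E
```

```text
{'clock': np.float64(0.0), 'q': array([65.094, 22.017,  0.938, 78.562, -0.36 , 79.537, -2.666]), 'joint_vel': array([ 0.061, -0.016,  0.005,  0.042,  0.043,  0.018,  0.024]), 'effort': array([-0.0000e+00, -6.2761e+01,  8.4400e-01, -3.7182e+01,  1.6000e-02,
        1.4000e-02,  0.0000e+00]), 'ee_pos': array([ 227.03 , -582.138,  403.654]), 'ee_rot': array([-1.79887e+02,  3.00000e-03,  2.13050e+01]), 'ft_force': array([ 0.016, -0.418,  0.832]), 'torque': array([-0.03 , -0.02 , -0.015]), 'gripper_force': np.float64(0.0), 'finger_gap': np.float64(85.001)}
scene {'intrinsics': array([[457.97515597,   0.        , 312.87188055],
       [  0.        , 457.97515597, 239.1096239 ],
       [  0.        ,   0.        ,   1.        ]]), 'eye': array([1329.00173274,   83.3002749 ,  881.8481218 ]), 'attitude': array([-133.8113004 ,   -1.05870197,   96.60158738])}
top {'intrinsics': array([[450.30972233,   0.        , 320.73116053],
       [  0.        , 450.30972233, 239.02430877],
       [  0.        ,   0.        ,   1.        ]]), 'eye': array([ 348.81617465,   -6.495441  , 1280.85736549]), 'att
[... 1482 characters left out ...]
]
top clamp [(0.78, [376.0, 214.0], 588), (0.41, [321.0, 286.0], 252)]
top clamp_handle [(0.81, [376.0, 211.0], 495)]
top plinth_center [(0.97, [259.0, 271.0], 869), (0.59, [382.0, 209.0], 697)]
top gauge [(0.91, [252.0, 221.0], 2562), (0.47, [375.0, 215.0], 527)]
top anvil [(0.46, [291.0, 214.0], 13)]
top jaw [(0.69, [218.0, 223.0], 315), (0.26, [254.0, 222.0], 2508)]
top jaw_tab [(0.82, [217.0, 222.0], 359)]
top lump []
top figurine [(0.57, [278.0, 164.0], 308)]
top brush [(0.73, [234.0, 315.0], 789)]
top spatula [(0.76, [440.0, 321.0], 1254)]
top jar [(0.91, [139.0, 248.0], 573), (0.26, [368.0, 209.0], 3655)]
top offcut [(0.92, [485.0, 215.0], 468)]
top bowl [(0.56, [503.0, 273.0], 1238)]
```

```bash
python3 - <<'E'
import cv2,numpy as np
a=cv2.imread('pics/s0.png');b=cv2.imread('pics/t0.png')
A=cv2.resize(a[190:370,110:530],(800,343),interpolation=3)
B=cv2.resize(b[130:340,170:530],(440,257),interpolation=3)
cv2.imwrite('pics/v1.png',A)
cv2.imwrite('pics/v2.png',cv2.resize(b[130:340,170:530],(800,467),interpolation=3))
E
```

```text
(no output)
```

View pics/v1.png

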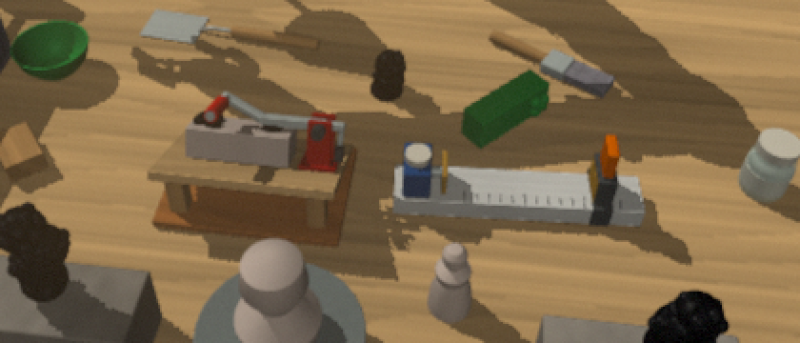

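View pics/v2.png

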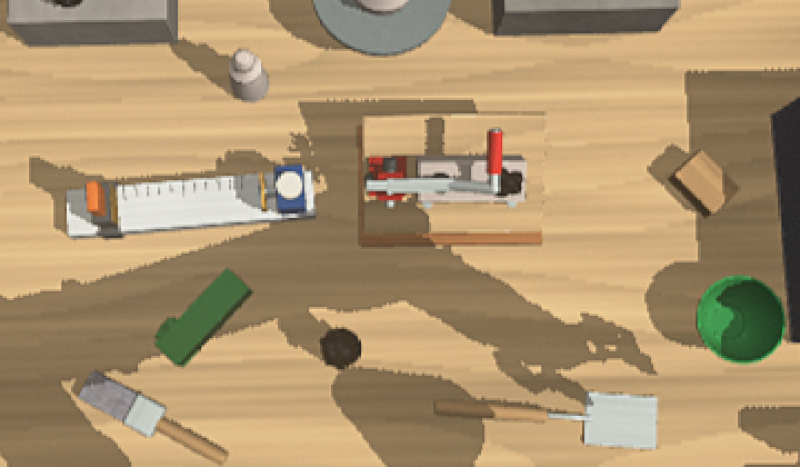

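The grey-white plinth in the rest (top 382,209; scene 233,262) is the one meant. The green block (top 259,271; scene 371,247) is the look-alike, so I'll leave it. Now a pose fit.

```bash
cat >> h.py <<'E'
def proj(n,P,c=None,state=None):
    c=bot.calibration(n); K=c['intrinsics']
    if n=='wrist':
        H=c['hand_eye']; s=state; Rt=R.from_euler('xyz',s['ee_rot'],degrees=True).as_matrix()
        Rc=Rt@H[:3,:3]; e=np.array(s['ee_pos'])+Rt@H[:3,3]
    else: Rc=R.from_euler('xyz',c['attitude'],degrees=True).as_matrix(); e=c['eye']
    q=(np.atleast_2d(P)-e)@Rc@K.T
    return q[:,:2]/q[:,2:]
def bedT(p): # x,y,yaw(deg)
    return R.from_euler('z',p[2],degrees=True)*R.from_euler('y',-25,degrees=True), np.array([p[0],p[1],62.])
def bedw(p,P):
    r,t=bedT(p); return r.apply(P)+t
def gw(p,P): return R.from_euler('z',p[2],degrees=True).apply(P)+np.array([p[0],p[1],0])
E
python3 - <<'E'
from h import *
from scipy.optimize import least_squares
t=lambda u,v:(170+u*.45,130+v*.45); s=lambda u,v:(110+u*.525,190+v*.525)
bed=[('top',(75,130,0),t(363,113)),('top',(75,-95,0),t(545,113)),('top',(42,-20,76),t(495,152)),('scene',(75,-95,0),s(150,175)),('scene',(75,130,0),s(337,187))]
g=[('top',(-30,-150,30),t(315,215)),('top',(-30,165,30),t(71,235)),('top',(30,165,30),t(67,190)),
('scene',(30,-150,30),s(397,198)),('scene',(30,165,30),s(643,209)),('scene',(-30,165,30),s(640,178))]
def fit(f,L,x0):
    r=least_squares(lambda p:np.concatenate([proj(n,f(p,np.array(P,float)))[0]-uv for n,P,uv in L]),x0,loss='soft_l1')
    print(np.round(r.x,1)); print(np.round(r.fun.reshape(-1,2),1).tolist()); return r.x
pb=fit(bedw,bed,[500,-100,0]); pg=fit(gw,g,[500,200,0])
for q,P in dict(handle=(42,-20,76),hinge=(0,100,52),plinth=(0,0,20),stop=(42,167,155)).items(): print(q,np.round(bedw(pb,np.array(P,float)),0))
print(np.round(gw(pg,np.array([0,98.,98])),0),'green/figurine/lump check')
# anvil px in world along gauge
for y in(-90,-80,-70): print(y,np.round(proj('top',gw(pg,np.array([0.,y,68])))),np.round(proj('scene',gw(pg,np.array([0.,y,68])))))
print(proj('top',gw(pg,np.array([0,98.,117]))),proj('scene',gw(pg,np.array([0,98.,117]))))
E
```

```text
[ 615.  -170.2    1.5]
[[-1.3, 3.3], [-0.6, -0.8], [-0.9, 0.5], [-2.3, -0.6], [-1.4, 1.1]]
[594.7 172.    3.4]
[[-0.1, 0.4], [-1.8, 0.4], [-0.9, -0.2], [-3.3, 0.4], [0.3, 2.0], [-1.9, -0.9]]
handle [ 622. -190.  149.]
hinge [590. -71. 109.]
plinth [ 607. -170.   80.]
stop [583.  -4. 220.]
[589. 270.  98.] green/figurine/lump check
-90 [[289. 216.]] [[341. 276.]]
-80 [[285. 216.]] [[346. 276.]]
-70 [[281. 216.]] [[350. 276.]]
[[216.13128197 217.74868598]] [[424.85997673 265.91802186]]
```

```bash
cat >> h.py <<'E'
def plan(pos,rpy,n):
    s=bot.read_state(); R0=R.from_euler('xyz',s['ee_rot'],degrees=True); R1=R.from_euler('xyz',rpy,degrees=True)
    w=(R1*R0.inv()).as_rotvec(); d=np.array(pos)-s['ee_pos']
    print('delta',np.round(d,1),'rot',np.round(w,3),np.round(np.degrees(np.linalg.norm(w)),1),'per row',np.round(d/n,1),np.round(w/n,4))
E
python3 - <<'E'
from h import *
plan([514,-190,385],[180,-25,1.5],10)
print(R.from_euler('xyz',[180,-25,1.5],degrees=True).as_matrix().round(2))
E
```

```text
delta [286.9 392.3 -19.7] rot [ 0.087 -0.43  -0.34 ] 31.8 per row [28.7 39.2 -2. ] [ 0.0087 -0.043  -0.034 ]
[[ 0.91  0.03  0.42]
 [ 0.02 -1.    0.01]
 [ 0.42  0.   -0.91]]
```

Emit:
step_arm([
  [28.7,39.2,-2,0.0087,-0.043,-0.034],
  [28.7,39.2,-2,0.0087,-0.043,-0.034],
  [28.7,39.2,-2,0.0087,-0.043,-0.034],
  [28.7,39.2,-2,0.0087,-0.043,-0.034],
  [28.7,39.2,-2,0.0087,-0.043,-0.034],
], gripper=85)

```text
clock: 2.22
ee_pos: [371.4, -384.9, 394.9]
ee_rot: [178.9, -12.6, 11.6]
ft_force: [0.9, -0.6, 0.6]
finger_gap: 85.1
gripper_force: 0.0
```

Emit:
step_arm([
  [28.7,39.2,-2,0.0087,-0.043,-0.034],
  [28.7,39.2,-2,0.0087,-0.043,-0.034],
  [28.7,39.2,-2,0.0087,-0.043,-0.034],
  [28.7,39.2,-2,0.0087,-0.043,-0.034],
  [28.7,39.2,-2,0.0087,-0.043,-0.034],
])

```text
clock: 2.85
ee_pos: [514.7, -189.0, 384.9]
ee_rot: [-180.0, -25.1, 1.4]
ft_force: [-0.1, -1.3, -0.4]
finger_gap: 85.2
gripper_force: 0.0
```

Emit:
step_arm([
  [0,0,0,0,0,0],
  [0,0,0,0,0,0],
])

```text
clock: 3.1
ee_pos: [513.9, -190.6, 384.7]
ee_rot: [180.0, -25.0, 1.5]
ft_force: [0.7, -0.2, 0.1]
finger_gap: 85.1
gripper_force: 0.0
```

```bash
python3 - <<'E'
from h import *
s=bot.read_state(); print(np.round(s['ee_pos'],1),np.round(s['ee_rot'],1),s['clock'],np.round(s['q'],0),np.round(s['ft_force'],1))
im=save('wrist','w1.png').copy()
for q in('clamp_handle','plinth_center'):
  print(q,[(round(float(d['p']),2),np.round(d['position']).tolist(),int(d['pixels'].sum())) for d in bot.trace('wrist',q)][:3])
pb=[615,-170.2,1.5]
P=np.array([(75,130,0),(75,-95,0),(-75,-95,0),(17,-20,76),(67,-20,76),(25,-65,40),(-25,-65,40),(25,65,40),(-25,65,40)],float)
for i,(u,v) in enumerate(proj('wrist',bedw(pb,P),state=s)):
  print(P[i],round(u),round(v)); cv2.circle(im,(int(u),int(v)),3,(0,255,0),1)
cv2.imwrite('pics/w1v.png',im[:,:,::-1])
E
```

```text
[ 513.9 -190.6  384.7] [180.  -25.    1.5] 3.1 [ 37.   6. -18. 104.  -9.  48. -64.] [ 0.7 -0.2  0.1]
clamp_handle [(0.79, [284.0, 282.0], 5708)]
plinth_center [(0.8, [18.0, 387.0], 2620), (0.71, [70.0, 271.0], 7956), (0.58, [308.0, 265.0], 6726)]
[ 75. 130.   0.] 161 185
[ 75. -95.   0.] 413 185
[-75. -95.   0.] 401 330
[ 17. -20.  76.] 329 281
[ 67. -20.  76.] 330 216
[ 25. -65.  40.] 383 254
[-25. -65.  40.] 380 307
[25. 65. 40.] 227 254
[-25.  65.  40.] 232 307
```

View pics/w1v.png

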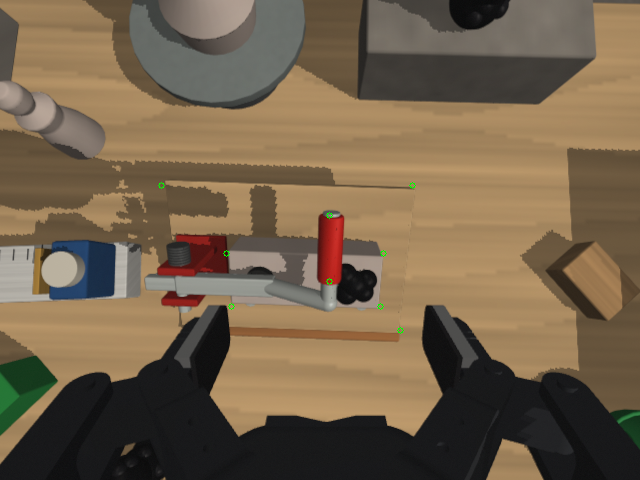

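Emit:
step_arm([
  [10,0.1,-24,0,0,0],
  [10,0.1,-24,0,0,0],
  [10,0.1,-24,0,0,0],
  [7,0.1,-15,0,0,0],
  [4.5,0.1,-8.6,0,0,0],
])

```text
clock: 3.88
ee_pos: [555.6, -190.4, 288.4]
ee_rot: [-180.0, -25.0, 1.4]
ft_force: [-0.9, 0.3, -0.5]
finger_gap: 85.0
gripper_force: 0.0
```

Emit:
step_arm([
  [0,0,0,0,0,0],
  [0,0,0,0,0,0],
  [0,0,0,0,0,0],
  [0,0,0,0,0,0],
], gripper=8, squeeze=60)

```text
clock: 4.38
ee_pos: [555.5, -191.7, 290.1]
ee_rot: [179.9, -25.1, 1.4]
ft_force: [-2.1, -4.9, 4.6]
finger_gap: 16.2
gripper_force: 58.3
```

```bash
python3 - <<'E'
from h import *
s=bot.read_state(); print({k:np.round(s[k],1) for k in('ee_pos','ee_rot','ft_force','finger_gap','gripper_force','clock')})
phi=np.r_[0,.05,.12,np.linspace(.2,1.7,17)]; a=np.radians(168.7)-phi; th=.45*phi
P=np.c_[0*phi+42,100+122*np.cos(a)+155*np.sin(th),52+122*np.sin(a)+155*np.cos(th)]
W=bedw([615,-170,.2],P); d=np.diff(W,axis=0); r=bedT([0,0,.2])[0].apply(np.c_[-np.diff(th),0*d[:,:2]])
print(np.round(W[0],1),np.round(W[-1],1))
for x,y in zip(d,r): print(np.round(x,1).tolist()+np.round(y,3).tolist())
E
```

```text
{'ee_pos': array([ 555.5, -191.7,  290.1]), 'ee_rot': array([179.9, -25.1,   1.4]), 'ft_force': array([-2.1, -4.9,  4.6]), 'finger_gap': np.float64(16.2), 'gripper_force': np.float64(58.3), 'clock': np.float64(4.4)}
[ 555.5 -189.8  289. ] [534.1  76.2 332.9]
[-2.5, 4.8, 5.4, -0.02, -0.0, -0.01]
[-3.4, 7.2, 7.3, -0.029, -0.0, -0.013]
[-3.7, 9.0, 7.9, -0.033, -0.0, -0.015]
[-4.1, 11.4, 8.7, -0.038, -0.0, -0.018]
[-3.8, 12.3, 8.0, -0.038, -0.0, -0.018]
[-3.4, 13.2, 7.2, -0.038, -0.0, -0.018]
[-3.0, 13.9, 6.4, -0.038, -0.0, -0.018]
[-2.6, 14.6, 5.4, -0.038, -0.0, -0.018]
[-2.1, 15.2, 4.5, -0.038, -0.0, -0.018]
[-1.7, 15.8, 3.4, -0.038, -0.0, -0.018]
[-1.2, 16.2, 2.4, -0.038, -0.0, -0.018]
[-0.6, 16.5, 1.2, -0.038, -0.0, -0.018]
[-0.1, 16.7, 0.1, -0.038, -0.0, -0.018]
[0.4, 16.9, -1.1, -0.038, -0.0, -0.018]
[1.0, 16.9, -2.2, -0.038, -0.0, -0.018]
[1.5, 16.8, -3.4, -0.038, -0.0, -0.018]
[2.1, 16.6, -4.6, -0.038, -0.0, -0.018]
[2.6, 16.2, -5.7, -0.038, -0.0, -0.018]
[3.1, 15.8, -6.9, -0.038, -0.0, -0.018]
```

Emit:
step_arm([
  [-2.5,4.8,5.4,-0.02,0,-0.01],
  [-3.4,7.2,7.3,-0.029,0,-0.013],
  [-3.7,9.0,7.9,-0.033,0,-0.015],
  [-4.1,11.4,8.7,-0.038,0,-0.018],
  [-3.8,12.3,8.0,-0.038,0,-0.018],
], squeeze=80)

```text
clock: 5.0
ee_pos: [538.2, -147.6, 327.1]
ee_rot: [169.8, -24.9, 1.3]
ft_force: [12.4, -10.1, -10.9]
finger_gap: 15.6
gripper_force: 78.0
```

Emit:
step_arm([
  [-3.4,13.2,7.2,-0.038,0,-0.018],
  [-3.0,13.9,6.4,-0.038,0,-0.018],
  [-2.6,14.6,5.4,-0.038,0,-0.018],
  [-2.1,15.2,4.5,-0.038,0,-0.018],
  [-1.7,15.8,3.4,-0.038,0,-0.018],
])

```text
clock: 5.62
ee_pos: [525.6, -76.4, 355.2]
ee_rot: [157.7, -24.7, 1.0]
ft_force: [8.2, -11.7, -1.8]
finger_gap: 15.6
gripper_force: 78.3
```

Emit:
step_arm([
  [-1.2,16.2,2.4,-0.038,0,-0.018],
  [-0.6,16.5,1.2,-0.038,0,-0.018],
  [-0.1,16.7,0.1,-0.038,0,-0.018],
  [0.4,16.9,-1.1,-0.038,0,-0.018],
])

```text
clock: 6.12
ee_pos: [524.0, -10.3, 360.2]
ee_rot: [148.0, -24.7, 0.7]
ft_force: [-9.1, -10.8, 17.8]
finger_gap: 15.5
gripper_force: 77.9
```

Emit:
step_arm([
  [1.0,16.9,-2.2,-0.038,0,-0.018],
  [1.5,16.8,-3.4,-0.038,0,-0.018],
  [2.1,16.6,-4.6,-0.038,0,-0.018],
  [0,0,0,0,0,0],
])

```text
clock: 6.62
ee_pos: [528.3, 48.0, 350.2]
ee_rot: [141.3, -24.6, 1.2]
ft_force: [-19.1, 12.2, 29.6]
finger_gap: 15.3
gripper_force: 83.8
```

```bash
python3 - <<'E'
from h import *
s=bot.read_state(); print({k:np.round(s[k],1) for k in('ee_pos','ee_rot','ft_force','finger_gap','gripper_force','clock','q')})
im=save('scene','s1.png'); cv2.imwrite('pics/s1v.png',cv2.resize(im[130:330,140:460,::-1],(800,500)))
E
```

```text
{'ee_pos': array([528.3,  48. , 350.2]), 'ee_rot': array([141.3, -24.6,   1.2]), 'ft_force': array([-19.1,  12.2,  29.6]), 'finger_gap': np.float64(15.3), 'gripper_force': np.float64(83.8), 'clock': np.float64(6.6), 'q': array([  -3.9,   12.1,  -21.5,  106.5,   53.6,   69.8, -145.6])}
```

View pics/s1v.png

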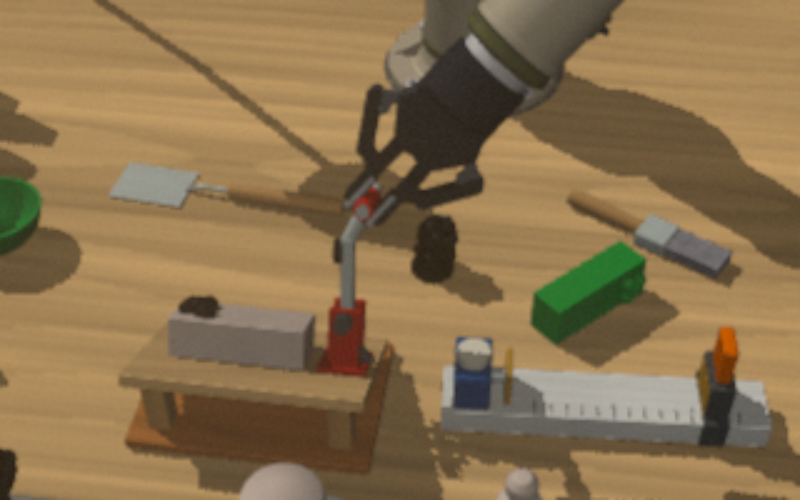

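Emit:
step_arm([
  [0,0,0,0,0,0],
  [0,0,0,0,0,0],
  [0,0,0,0,0,0],
  [0,0,0,0,0,0],
], gripper=85)

```text
clock: 7.18
ee_pos: [528.5, 46.3, 344.8]
ee_rot: [141.6, -24.2, 1.1]
ft_force: [6.5, 5.7, -10.6]
finger_gap: 84.4
gripper_force: 6.0
```

Emit:
step_arm([
  [-5,9,10.5,0,0,0],
  [-7,12.5,14,0,0,0],
  [-7,12.5,14,0,0,0],
  [-7,12.5,14,0,0,0],
  [-7,12.5,14,0,0,0],
])

```text
clock: 7.8
ee_pos: [494.9, 103.6, 413.6]
ee_rot: [141.3, -24.3, 0.9]
ft_force: [0.4, 0.0, 0.8]
finger_gap: 85.0
gripper_force: 0.0
```

```bash
python3 - <<'E'
from h import *
s=bot.read_state(); print({k:np.round(s[k],1) for k in('ee_pos','ee_rot','ft_force','finger_gap','gripper_force','clock','q')})
P=bedw([615,-170,.2],np.array([0,0,26.])); z=bedT([0,0,.2])[0].apply([0,0,1])
# options: tool x = +-bed y
for yaw in(90,-90):
  Rt=(bedT([0,0,.2])[0]*R.from_euler('z',yaw,degrees=True)*R.from_euler('x',180,degrees=True))
  print(yaw,Rt.as_euler('xyz',degrees=True).round(2)); plan(P+(155+100)*z,Rt.as_euler('xyz',degrees=True),10)
print(P+155*z)
for d in bot.trace('scene','clamp_handle')[:0]: pass
save('scene','s2.png')
print([(round(float(d['p']),2),np.round(d['position']).tolist()) for d in bot.trace('scene','clamp_handle')][:3], proj('scene',bedw([615,-170,.2],np.array([42.,167,155]))))
E
```

```text
{'ee_pos': array([494.9, 103.6, 413.6]), 'ee_rot': array([141.3, -24.3,   0.9]), 'ft_force': array([0.4, 0. , 0.8]), 'finger_gap': np.float64(85.0), 'gripper_force': np.float64(0.0), 'clock': np.float64(7.8), 'q': array([  -7.8,    7.9,  -24.8,  102.7,   48.8,   79.7, -143.7])}
90 [155.    0.   90.2]
delta [   1.4 -274.   -97. ] rot [-0.152  0.516  1.575] 95.4 per row [  0.1 -27.4  -9.7] [-0.0152  0.0516  0.1575]
-90 [-155.     0.   -89.8]
delta [   1.4 -274.   -97. ] rot [ 1.115 -0.527 -1.16 ] 97.0 per row [  0.1 -27.4  -9.7] [ 0.1115 -0.0527 -0.116 ]
[ 538.50656065 -170.26701356  226.04170945]
[(0.69, [290.0, 228.0])] [[307.01892954 220.82276511]]
```

Emit:
step_arm([
  [0,-25,10,-0.0127,0.043,0.131],
  [0,-25,0,-0.0127,0.043,0.131],
  [0,-25,0,-0.0127,0.043,0.131],
  [0,-25,0,-0.0127,0.043,0.131],
  [0,-25,0,-0.0127,0.043,0.131],
])

```text
clock: 8.57
ee_pos: [495.0, -23.7, 421.7]
ee_rot: [142.1, -11.5, 38.6]
ft_force: [0.3, -1.0, -0.2]
finger_gap: 85.3
gripper_force: 0.0
```

Emit:
step_arm([
  [0,-25,-10,-0.0127,0.043,0.131],
  [0,-25,-15,-0.0127,0.043,0.131],
  [0.2,-25,-15,-0.0127,0.043,0.131],
  [0.2,-25,-17,-0.0127,0.043,0.131],
  [0.2,-25,-17,-0.0127,0.043,0.131],
])

```text
clock: 9.2
ee_pos: [495.3, -139.0, 353.0]
ee_rot: [149.8, -2.4, 72.4]
ft_force: [0.3, 0.9, -0.1]
finger_gap: 84.9
gripper_force: 0.0
```

Emit:
step_arm([
  [0.4,-14,-17,-0.0127,0.043,0.131],
  [0.4,-10,-16,-0.0127,0.043,0.131],
  [0,0,0,0,0,0],
  [0,0,0,0,0,0],
])

```text
clock: 9.7
ee_pos: [496.7, -161.2, 321.2]
ee_rot: [154.3, -0.2, 87.0]
ft_force: [0.4, 0.6, 0.8]
finger_gap: 85.0
gripper_force: 0.0
```

```bash
python3 - <<'E'
from h import *
s=bot.read_state(); print({k:np.round(s[k],1) for k in('ee_pos','ee_rot','ft_force','clock','q')})
pb=[615,-170,.2]
im=save('wrist','w2.png').copy()
P=np.array([(75,130,0),(75,-95,0),(-75,-95,0),(-75,130,0),(25,-65,40),(-25,-65,40),(25,65,40),(-25,65,40)],float)
for p,(u,v) in zip(P,proj('wrist',bedw(pb,P),state=s)):
  print(p,round(u),round(v)); cv2.circle(im,(int(u),int(v)),3,(0,255,0),1)
cv2.imwrite('pics/w2v.png',im[:,:,::-1])
z=bedT(pb)[0].apply([0,0,1]); plan(bedw(pb,np.array([0,0,26.]))+155*z,[155,0,90.2],5)
E
```

```text
{'ee_pos': array([ 496.7, -161.2,  321.2]), 'ee_rot': array([154.3,  -0.2,  87. ]), 'ft_force': array([0.4, 0.6, 0.8]), 'clock': np.float64(9.7), 'q': array([ 13.5,   4.5,   3.3, 113.6, -10.5,  37.3,  20.7])}
[ 75. 130.   0.] 421 48
[ 75. -95.   0.] 409 336
[-75. -95.   0.] 240 345
[-75. 130.   0.] 193 60
[ 25. -65.  40.] 356 339
[-25. -65.  40.] 289 342
[25. 65. 40.] 352 160
[-25.  65.  40.] 271 164
delta [ 41.7  -9.4 -95.5] rot [-0.002  0.013  0.054] 3.2 per row [  8.3  -1.9 -19.1] [-0.0005  0.0026  0.0107]
```

View pics/w2v.png

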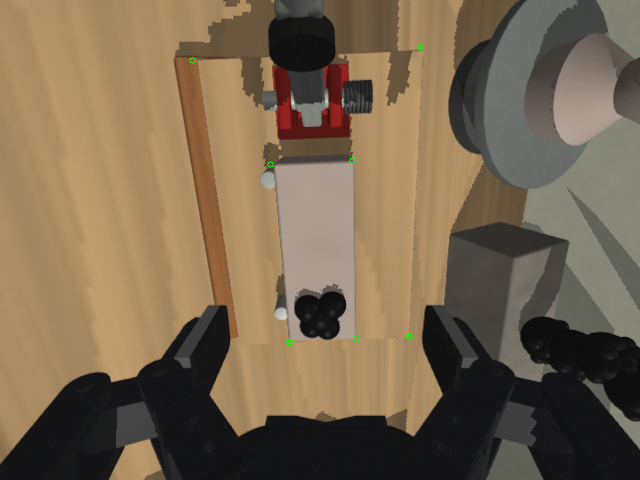

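Emit:
step_arm([
  [10,-2.5,-23,0,0.003,0.014],
  [10,-2.5,-23,0,0.003,0.014],
  [10,-2.4,-23,0,0.003,0.013],
  [7.7,-2,-17.5,0,0.003,0.013],
  [4,0,-9,0,0,0],
])

```text
clock: 10.38
ee_pos: [538.8, -170.0, 225.2]
ee_rot: [155.0, -0.1, 90.3]
ft_force: [-0.3, -0.6, 0.1]
finger_gap: 84.8
gripper_force: 0.0
```

Emit:
step_arm([
  [0,0,0,0,0,0],
  [0,0,0,0,0,0],
  [0,0,0,0,0,0],
  [0,0,0,0,0,0],
], gripper=40, squeeze=40)

```text
clock: 10.88
ee_pos: [538.5, -170.5, 226.6]
ee_rot: [154.9, -0.1, 90.4]
ft_force: [-5.1, 2.0, 7.0]
finger_gap: 49.4
gripper_force: 42.7
```

Emit:
step_arm([
  [-2,0,4,0,0,0],
  [-5,0,11,0,0,0],
  [-8,0,18,0,0,0],
  [-10,0,22,0,0,0],
  [-12,0,27,0,0,0],
])

```text
clock: 11.5
ee_pos: [500.3, -170.5, 307.5]
ee_rot: [155.2, -0.2, 90.4]
ft_force: [0.4, 0.9, -2.8]
finger_gap: 49.6
gripper_force: 43.5
```

```bash
python3 - <<'E'
from h import *
s=bot.read_state(); print({k:np.round(s[k],1) for k in('ee_pos','ee_rot','ft_force','clock','q','finger_gap')})
pg=[594.7,172,3.4]
plan(gw(pg,np.array([0,-4.,56+155+140])),[180,0,93.4],12)
E
```

```text
{'ee_pos': array([ 500.3, -170.5,  307.5]), 'ee_rot': array([155.2,  -0.2,  90.4]), 'ft_force': array([ 0.4,  0.9, -2.8]), 'clock': np.float64(11.5), 'q': array([ 15.2,   6.7,   3.1, 113. , -13.5,  37.5,  27.6]), 'finger_gap': np.float64(49.6)}
delta [ 94.7 338.5  43.5] rot [-0.017  0.433  0.053] 25.0 per row [ 7.9 28.2  3.6] [-0.0014  0.0361  0.0044]
```

Emit:
step_arm([
  [0,0,35,0,0.05,0.01],
  [5,0,40,0,0.09,0.01],
  [10,5,40,0,0.1,0.01],
  [15,15,30,-0.01,0.1,0.01],
  [15,25,10,-0.01,0.093,0.013],
])

```text
clock: 12.12
ee_pos: [546.3, -126.4, 465.2]
ee_rot: [179.9, 0.3, 93.2]
ft_force: [0.6, -0.3, -3.6]
finger_gap: 49.4
gripper_force: 43.7
```

Emit:
step_arm([
  [15,40,0,0,0,0],
  [15,50,0,0,0,0],
  [10,55,0,0,0,0],
  [10,50,0,0,0,0],
  [0,40,-10,0,0,0],
])

```text
clock: 12.75
ee_pos: [596.3, 111.6, 452.8]
ee_rot: [179.8, 0.2, 93.4]
ft_force: [0.1, 0.0, -2.6]
finger_gap: 49.7
gripper_force: 43.8
```

Emit:
step_arm([
  [0,35,-35,0,0,0],
  [0,23.5,-40,0,0,0],
  [0,0,-27,0,0,0],
  [0,0,0,0,0,0],
  [0,0,0,0,0,0],
])

```text
clock: 13.38
ee_pos: [596.8, 167.2, 352.0]
ee_rot: [179.8, 0.2, 93.3]
ft_force: [-0.0, 0.4, -2.5]
finger_gap: 49.5
gripper_force: 43.5
```

```bash
python3 - <<'E'
from h import *
s=bot.read_state(); print({k:np.round(s[k],1) for k in('ee_pos','ee_rot','ft_force','clock','q','finger_gap')})
pg=[594.7,172,3.4]
im=save('wrist','w3.png').copy()
P=np.array([(30,165,30),(-30,165,30),(30,-150,30),(-30,-150,30),(22,-80,68),(-22,-80,68),(22,-90,68),(-22,-90,68),(25,110,75),(-25,110,75),(18,98,117),(-18,98,117)],float)
for p,(u,v) in zip(P,proj('wrist',gw(pg,P),state=s)):
  print(p,round(u),round(v)); cv2.circle(im,(int(u),int(v)),2,(0,255,0),-1)
cv2.imwrite('pics/w3v.png',im[:,:,::-1])
E
```

```text
{'ee_pos': array([596.8, 167.2, 352. ]), 'ee_rot': array([179.8,   0.2,  93.3]), 'ft_force': array([-0. ,  0.4, -2.5]), 'clock': np.float64(13.4), 'q': array([-13.3,  23.1,  -7.2,  83.7,   3.2,  73.2, -17.7]), 'finger_gap': np.float64(49.5)}
[ 30. 165.  30.] 362 -5
[-30. 165.  30.] 279 -5
[  30. -150.   30.] 352 358
[ -30. -150.   30.] 293 358
[ 22. -80.  68.] 348 318
[-22. -80.  68.] 296 319
[ 22. -90.  68.] 348 328
[-22. -90.  68.] 296 329
[ 25. 110.  75.] 358 70
[-25. 110.  75.] 282 70
[ 18.  98. 117.] 352 83
[-18.  98. 117.] 287 84
```

View pics/w3v.png

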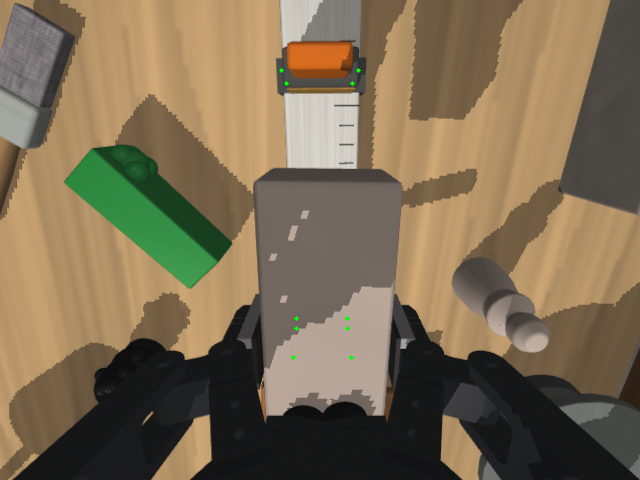

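```bash
python3 - <<'E'
from h import *
s=bot.read_state()
pg=[594.7,172,3.4]
P=np.array([(18,115,117),(-18,115,117),(18,129,117),(18,115,75),(-18,115,75),(25,110,75),(-25,110,75),(25,110,34),(-25,110,34),(30,110,30),(-30,110,30),(30,65,30),(-30,65,30)],float)
for p,(u,v) in zip(P,proj('wrist',gw(pg,P),state=s)): print(p,round(u),round(v))
im=cv2.imread('pics/w3.png'); cv2.imwrite('pics/w3c.png',cv2.resize(im[20:200,250:400],(600,720)[::1],interpolation=3)[:600])
E
```

```text
[ 18. 115. 117.] 352 49
[-18. 115. 117.] 285 49
[ 18. 129. 117.] 353 19
[ 18. 115.  75.] 347 62
[-18. 115.  75.] 292 62
[ 25. 110.  75.] 358 71
[-25. 110.  75.] 281 71
[ 25. 110.  34.] 353 79
[-25. 110.  34.] 288 79
[ 30. 110.  30.] 359 79
[-30. 110.  30.] 282 79
[30. 65. 30.] 357 139
[-30.  65.  30.] 284 140
```

View pics/w3c.png

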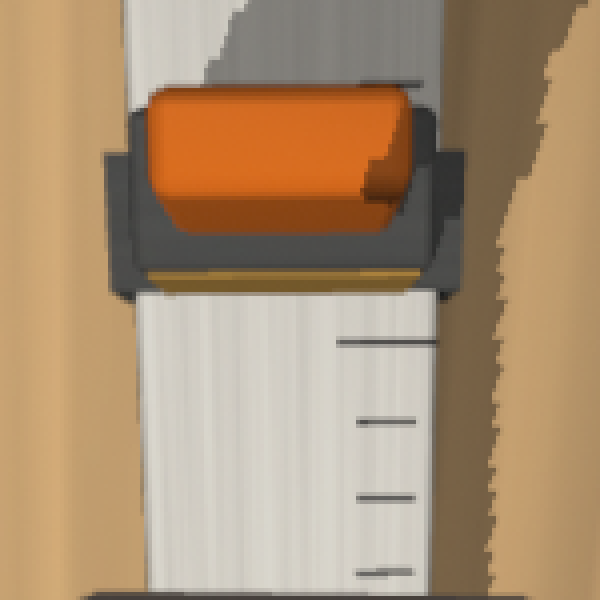

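Emit:
step_arm([
  [-0.5,0,-35,0,0,0.006],
  [-1,0,-40,0,0,0.006],
  [0,0,-35,0,0,0],
  [0,0,-18,0,0,0],
  [0,0,-8,0,0,0],
])

```text
clock: 14.05
ee_pos: [595.4, 167.7, 214.8]
ee_rot: [179.8, 0.2, 94.0]
ft_force: [0.3, 1.0, -3.5]
finger_gap: 49.1
gripper_force: 43.6
```

Emit:
step_arm([
  [0,0,-1.5,0,0,0],
  [0,0,-1.5,0,0,0],
  [0,0,0,0,0,0],
])

```text
clock: 14.42
ee_pos: [595.3, 168.0, 212.4]
ee_rot: [179.8, 0.2, 94.0]
ft_force: [-0.4, 0.8, -2.0]
finger_gap: 49.3
gripper_force: 43.6
```

Emit:
step_arm([
  [0,0,-1,0,0,0],
  [0,0,-0.8,0,0,0],
  [0,0,0,0,0,0],
])

```text
clock: 14.8
ee_pos: [595.5, 167.8, 211.6]
ee_rot: [179.8, 0.2, 94.0]
ft_force: [-3.3, -2.5, 9.6]
finger_gap: 49.6
gripper_force: 44.5
```

Emit:
step_arm([
  [0,0,0,0,0,0],
  [0,0,0,0,0,0],
  [0,0,0,0,0,0],
], gripper=80)

```text
clock: 15.18
ee_pos: [594.9, 168.0, 209.6]
ee_rot: [179.9, 0.2, 94.0]
ft_force: [0.2, -0.0, 0.3]
finger_gap: 80.3
gripper_force: 0.0
```

Emit:
step_arm([
  [0,0,15,0,0,0],
  [0,0,35,0,0,0],
  [0,5,40,0,0,-0.1],
  [0,5,40,0,0,-0.16],
  [0,5,30,0,0,-0.16],
])

```text
clock: 15.8
ee_pos: [595.0, 183.1, 373.1]
ee_rot: [179.8, 0.1, 69.6]
ft_force: [-0.1, -0.3, -0.7]
finger_gap: 80.0
gripper_force: 0.0
```

Emit:
step_arm([
  [0,5,10,0,0,-0.17],
  [0,0,0,0,0,-0.17],
  [0,0,0,0,0,-0.17],
  [0,0,0,0,0,-0.17],
  [0,0,0,0,0,-0.17],
])

```text
clock: 16.42
ee_pos: [594.8, 188.0, 380.9]
ee_rot: [179.9, 0.1, 20.9]
ft_force: [-0.4, 0.5, 0.3]
finger_gap: 80.1
gripper_force: 0.0
```

Emit:
step_arm([
  [0,0,0,0,0,-0.16],
  [0,0,0,0,0,-0.15],
  [0,0,0,0,0,0],
  [0,0,0,0,0,0],
])

```text
clock: 16.92
ee_pos: [594.9, 188.0, 380.2]
ee_rot: [179.9, 0.2, 3.7]
ft_force: [0.0, -0.6, -0.4]
finger_gap: 79.8
gripper_force: 0.0
```

```bash
python3 - <<'E'
from h import *
s=bot.read_state(); print({k:np.round(s[k],1) for k in('ee_pos','ee_rot','ft_force','clock','q','finger_gap')})
pg=[595.5,172,3.4]
im=save('wrist','w4.png').copy()
P=np.array([(30,165,30),(-30,165,30),(30,-150,30),(-30,-150,30),(22,-80,68),(-22,-80,68),(22,-90,68),(25,110,75),(-25,110,75),(18,122,117),(-18,122,117),(25,61,70),(25,-69,70),(-25,61,70),(-25,-69,70)],float)
for p,(u,v) in zip(P,proj('wrist',gw(pg,P),state=s)):
  print(p,round(u),round(v)); cv2.circle(im,(int(u),int(v)),2,(0,255,0),-1)
cv2.imwrite('pics/w4v.png',im[:,:,::-1])
E
```

```text
{'ee_pos': array([594.9, 188. , 380.2]), 'ee_rot': array([179.9,   0.2,   3.7]), 'ft_force': array([ 0. , -0.6, -0.4]), 'clock': np.float64(16.9), 'q': array([ -25.8,   22.6,    7.3,   81. ,   -2.8,   76.8, -104.7]), 'finger_gap': np.float64(79.8)}
[ 30. 165.  30.] 166 182
[-30. 165.  30.] 175 243
[  30. -150.   30.] 503 184
[ -30. -150.   30.] 492 244
[ 22. -80.  68.] 440 200
[-22. -80.  68.] 434 249
[ 22. -90.  68.] 452 200
[ 25. 110.  75.] 210 198
[-25. 110.  75.] 216 255
[ 18. 122. 117.] 175 220
[-18. 122. 117.] 182 267
[25. 61. 70.] 271 197
[ 25. -69.  70.] 428 197
[-25.  61.  70.] 274 253
[-25. -69.  70.] 422 253
```

View pics/w4v.png

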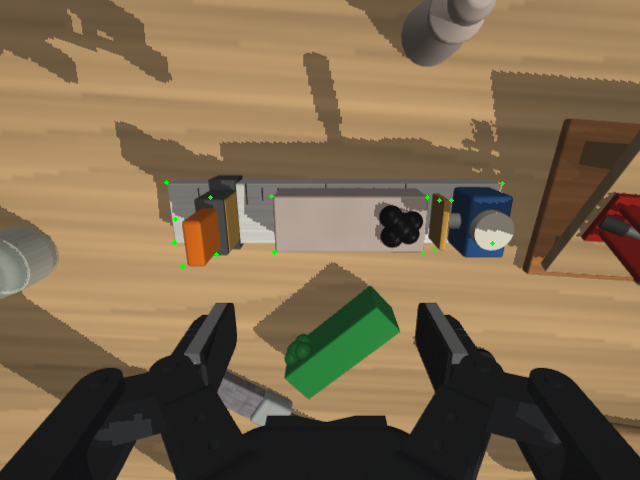

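```bash
python3 - <<'E'
from h import *
s=bot.read_state()
im=cv2.imread('pics/w4.png')
hsv=cv2.cvtColor(im,cv2.COLOR_BGR2HSV)
for r in(205,215,225,235,245): print(r,[tuple(int(x) for x in hsv[r,c]) for c in range(424,450)])
for r in(230,245,255): print('tab',r,[ (c,tuple(int(x) for x in hsv[r,c])) for c in range(182,244,2)])
pg=[595.5,172,3.4]
for x in(10,-10):
  for n,P in dict(anv80_68=(x,-80,68),anv90_68=(x,-90,68),jaw110_68=(x,110,68),jaw100_68=(x,100,68),jaw110_34=(x,110,34),tabtopF=(x,115,117),tabtopB=(x,129,117),tabF_75=(x,115,75),pl61=(x,61,70),pl69=(x,-69,70)).items(): print(n,x,proj('wrist',gw(pg,np.array(P,float)),state=s).round(1))
E
```

```text
205 [(13, 42, 110), (13, 41, 111), (14, 42, 103), (15, 26, 97), (19, 18, 116), (23, 17, 120), (21, 15, 120), (19, 45, 90), (18, 108, 59), (19, 144, 53), (18, 142, 54), (18, 142, 54), (19, 142, 54), (18, 146, 54), (18, 146, 54), (18, 144, 55), (19, 148, 55), (19, 148, 55), (18, 137, 56), (18, 150, 56), (19, 156, 90), (18, 160, 102), (19, 158, 102), (19, 159, 101), (19, 158, 103), (19, 160, 105)]
215 [(12, 41, 180), (12, 42, 181), (14, 34, 142), (20, 19, 120), (21, 15, 117), (19, 17, 118), (19, 46, 89), (18, 108, 59), (19, 144, 53), (18, 146, 54), (19, 142, 54), (18, 144, 55), (18, 139, 55), (19, 142, 54), (18, 144, 55), (19, 144, 55), (19, 139, 55), (19, 144, 55), (19, 144, 62), (19, 163, 125), (19, 165, 161), (19, 167, 170), (19, 165, 176), (19, 166, 183), (19, 166, 195), (19, 90, 127)]
225 [(12, 43, 179), (14, 34, 142), (20, 19, 120), (23, 17, 118), (21, 15, 117), (18, 57, 81), (19, 123, 56), (20, 137, 54), (19, 149, 53), (18, 142, 54), (18, 146, 54), (19, 148, 55), (18, 146, 54), (18, 144, 55), (18, 139, 55), (18, 144, 55), (19, 144, 55), (19, 152, 72), (19, 164, 140), (18, 164, 16
[... 2893 characters left out ...]
, 197)), (232, (17, 109, 198)), (234, (17, 108, 198)), (236, (17, 108, 198)), (238, (17, 109, 198)), (240, (17, 109, 198)), (242, (17, 109, 198))]
anv80_68 10 [[438.4 214.2]]
anv90_68 10 [[450.1 214.2]]
jaw110_68 10 [[214.6 213.4]]
jaw100_68 10 [[226.4 213.4]]
jaw110_34 10 [[225.7 204.3]]
tabtopF 10 [[186.5 230.5]]
tabtopB 10 [[166.8 230.5]]
tabF_75 10 [[206.  215.5]]
pl61 10 [[272.1 214.2]]
pl69 10 [[426.1 214.7]]
anv80_68 -10 [[435.8 236.5]]
anv90_68 -10 [[447.3 236.5]]
jaw110_68 -10 [[216.9 235.8]]
jaw100_68 -10 [[228.5 235.8]]
jaw110_34 -10 [[227.5 224.7]]
tabtopF -10 [[190.  256.7]]
tabtopB -10 [[170.8 256.6]]
tabF_75 -10 [[208.6 238.3]]
pl61 -10 [[273.2 236.7]]
pl69 -10 [[423.8 237.2]]
```

Emit:
step_arm([
  [-1.5,24,-10,0,0,-0.005],
  [-1.5,24,-20,0,0,0],
  [-1.5,24,-20,0,0,0],
  [-1.5,23.3,-20,0,0,0],
  [0,0,-20,0,0,0],
], gripper=60)

```text
clock: 17.6
ee_pos: [587.6, 287.1, 287.4]
ee_rot: [179.9, 0.3, 3.5]
ft_force: [-1.2, -0.3, -0.5]
finger_gap: 59.8
gripper_force: 0.0
```

Emit:
step_arm([
  [0,0,-20,0,0,0],
  [0,0,-15,0,0,0],
  [0,0,0,0,0,0],
])

```text
clock: 17.98
ee_pos: [588.4, 283.4, 252.7]
ee_rot: [179.8, 0.4, 3.2]
ft_force: [-1.0, 0.6, 0.8]
finger_gap: 60.0
gripper_force: 0.0
```

```bash
python3 - <<'E'
from h import *
s=bot.read_state(); print({k:np.round(s[k],1) for k in('ee_pos','ee_rot','ft_force','clock','q','finger_gap')})
im=save('wrist','w5.png'); cv2.imwrite('pics/w5v.png',im[:,:,::-1])
E
```

```text
{'ee_pos': array([588.4, 283.4, 252.7]), 'ee_rot': array([179.8,   0.4,   3.2]), 'ft_force': array([-1. ,  0.6,  0.8]), 'clock': np.float64(18.0), 'q': array([ -32.1,   31.6,    5. ,   84.5,   -2.9,   64.5, -113.3]), 'finger_gap': np.float64(60.0)}
```

View pics/w5v.png

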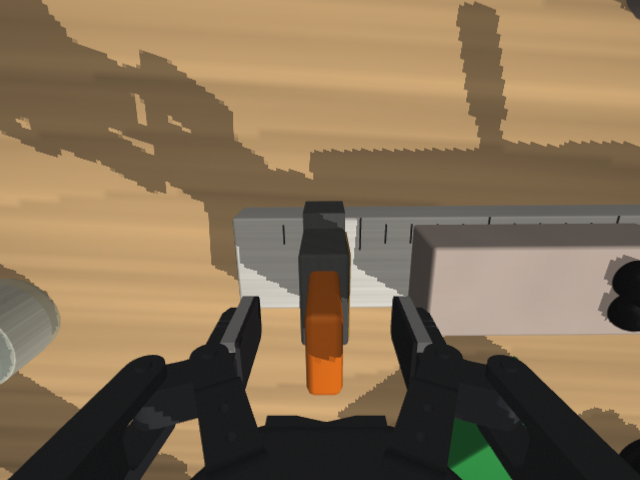

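Emit:
step_arm([
  [0,0,0,0,0,0],
  [0,0,0,0,0,0],
  [0,0,0,0,0,0],
  [0,0,0,0,0,0],
], gripper=5, squeeze=50)

```text
clock: 18.52
ee_pos: [589.2, 283.4, 255.6]
ee_rot: [179.9, 0.1, 3.2]
ft_force: [-1.1, 0.1, 5.1]
finger_gap: 13.6
gripper_force: 49.4
```

Emit:
step_arm([
  [0.3,-5,0,0,0,0],
  [0.5,-8,0,0,0,0],
  [0.5,-8,0,0,0,0],
  [0.5,-8,0,0,0,0],
  [0.1,-2,0,0,0,0],
])

```text
clock: 19.15
ee_pos: [590.9, 253.9, 255.6]
ee_rot: [-179.9, 0.1, 3.3]
ft_force: [2.1, 7.3, 2.2]
finger_gap: 13.4
gripper_force: 49.4
```

Emit:
step_arm([
  [0.06,-1,0,0,0,0],
  [0.06,-1,0,0,0,0],
])

```text
clock: 19.4
ee_pos: [590.9, 252.5, 255.7]
ee_rot: [-179.9, 0.1, 3.3]
ft_force: [2.2, 5.9, 2.6]
finger_gap: 13.4
gripper_force: 49.4
```

Emit:
step_arm([
  [0.06,-1,0,0,0,0],
  [0.06,-1,0,0,0,0],
])

```text
clock: 19.65
ee_pos: [591.0, 250.6, 255.6]
ee_rot: [-179.9, 0.1, 3.3]
ft_force: [1.8, 7.9, 1.3]
finger_gap: 13.6
gripper_force: 49.4
```

Emit:
step_arm([
  [0.18,-3,0,0,0,0],
  [0.18,-3,0,0,0,0],
  [0.18,-3,0,0,0,0],
  [0.18,-3,0,0,0,0],
])

```text
clock: 20.15
ee_pos: [591.7, 239.1, 255.6]
ee_rot: [-179.9, 0.1, 3.4]
ft_force: [2.4, 8.8, 0.9]
finger_gap: 13.3
gripper_force: 49.3
```

Emit:
step_arm([
  [0.06,-1,0,0,0,0],
  [0.06,-1,0,0,0,0],
])

```text
clock: 20.4
ee_pos: [591.9, 237.1, 255.6]
ee_rot: [-179.9, 0.1, 3.4]
ft_force: [3.1, 8.6, 2.8]
finger_gap: 13.3
gripper_force: 49.3
```

Emit:
step_arm([
  [0.06,-1,0,0,0,0],
  [0.06,-1,0,0,0,0],
])

```text
clock: 20.65
ee_pos: [592.0, 235.1, 255.6]
ee_rot: [-179.9, 0.1, 3.4]
ft_force: [2.2, 8.2, 1.5]
finger_gap: 13.5
gripper_force: 49.3
```

Emit:
step_arm([
  [0.06,-1,0,0,0,0],
  [0.06,-1,0,0,0,0],
])

```text
clock: 20.9
ee_pos: [592.1, 233.1, 255.6]
ee_rot: [-179.9, 0.1, 3.4]
ft_force: [2.0, 7.8, 2.2]
finger_gap: 13.4
gripper_force: 49.3
```

```bash
cat > m.py <<'E'
from h import *
import sys
s=bot.read_state(); print({k:np.round(s[k],1) for k in('ee_pos','ee_rot','ft_force','clock')})
# anvil edge in scene and top, tab
for n in('scene','top'):
  im=bot.grab_frame(n); cv2.imwrite(f'pics/{n}_{sys.argv[1]}.png',im[:,:,::-1])
  print(n,[(round(float(d['p']),2),np.round(d['position'],1).tolist(),int(d['pixels'].sum()),np.argwhere(d['pixels']).min(0),np.argwhere(d['pixels']).max(0)) for d in bot.trace(n,'anvil')][:1])
E
python3 m.py a
```

```text
{'ee_pos': array([592.1, 233.1, 255.6]), 'ee_rot': array([-1.799e+02,  1.000e-01,  3.400e+00]), 'ft_force': array([2. , 7.8, 2.2]), 'clock': np.float64(20.9)}
scene []
top [(0.41, [291.2, 215.6], 82, array([208, 286]), array([224, 294]))]
```

```bash
cat > a.py <<'E'
from h import *
import sys
s=bot.read_state(); pg=[595.5,172,3.4]
im=bot.grab_frame('wrist'); cv2.imwrite(f'pics/w_{sys.argv[1]}.png',im[:,:,::-1])
hsv=cv2.cvtColor(im,cv2.COLOR_RGB2HSV)
for y in (-84.,-94): print(y,proj('wrist',gw(pg,np.array([[15,y,68],[0,y,68.]])),state=s).round(1).tolist())
for x in (15.,5,-5):
  u,v=proj('wrist',gw(pg,np.array([x,-84,68])),state=s)[0].round().astype(int)
  print(v,[(c,int(hsv[v,c,1]),int(hsv[v,c,2])) for c in range(u-26,min(u+22,640),2)])
E
python3 a.py 1
```

```text
-84.0 [[618.5, 267.1], [610.5, 294.1]]
-94 [[638.6, 267.1], [630.0, 294.1]]
267 [(592, 43, 113), (594, 42, 114), (596, 40, 114), (598, 40, 114), (600, 40, 114), (602, 40, 114), (604, 41, 113), (606, 38, 113), (608, 41, 113), (610, 43, 113), (612, 76, 74), (614, 143, 57), (616, 146, 56), (618, 155, 89), (620, 157, 104), (622, 156, 103), (624, 154, 104), (626, 158, 105), (628, 158, 103), (630, 124, 41), (632, 131, 41), (634, 130, 43), (636, 143, 41), (638, 137, 41)]
285 [(587, 11, 24), (589, 9, 27), (591, 9, 29), (593, 11, 24), (595, 0, 19), (597, 30, 17), (599, 14, 18), (601, 15, 17), (603, 15, 17), (605, 16, 16), (607, 53, 24), (609, 139, 55), (611, 150, 61), (613, 161, 114), (615, 166, 203), (617, 166, 208), (619, 168, 213), (621, 167, 211), (623, 145, 174), (625, 12, 107), (627, 12, 107), (629, 12, 107), (631, 12, 107), (633, 10, 102)]
303 [(582, 17, 30), (584, 0, 27), (586, 10, 25), (588, 0, 23), (590, 0, 21), (592, 23, 22), (594, 0, 23), (596, 11, 24), (598, 0, 22), (600, 20, 25), (602, 80, 32), (604, 142, 54), (606, 145, 67), (608, 161, 130), (610, 166, 213), (612, 165, 215), (614, 166, 213), (616, 166, 210), (618, 131, 105), (620, 134, 40), (622, 137, 41), (624, 137, 41), (626, 143, 41), (628, 134, 40)]
```

Emit:
step_arm([
  [0.06,-1,0,0,0,0],
  [0.06,-1,0,0,0,0],
])

```text
clock: 21.4
ee_pos: [592.2, 231.2, 255.6]
ee_rot: [-179.9, 0.0, 3.4]
ft_force: [1.7, 8.5, 2.3]
finger_gap: 13.3
gripper_force: 49.3
```

Emit:
step_arm([
  [0.06,-1,0,0,0,0],
  [0.06,-1,0,0,0,0],
])

```text
clock: 21.65
ee_pos: [592.3, 229.3, 255.6]
ee_rot: [-179.9, 0.0, 3.4]
ft_force: [1.7, 10.3, 1.0]
finger_gap: 13.3
gripper_force: 49.2
```

Emit:
step_arm([
  [0.06,-1,0,0,0,0],
  [0.06,-1,0,0,0,0],
  [0,0,0,0,0,0],
])

```text
clock: 22.02
ee_pos: [592.4, 227.5, 255.6]
ee_rot: [-179.8, 0.0, 3.4]
ft_force: [2.9, 9.6, 0.8]
finger_gap: 13.6
gripper_force: 49.2
```

```bash
python3 a.py 2
```

```text
-84.0 [[607.9, 267.4], [600.2, 294.4]]
-94 [[628.0, 267.4], [619.8, 294.4]]
267 [(582, 41, 113), (584, 41, 113), (586, 39, 112), (588, 39, 112), (590, 41, 113), (592, 42, 114), (594, 40, 114), (596, 40, 114), (598, 40, 114), (600, 40, 114), (602, 40, 114), (604, 38, 113), (606, 38, 113), (608, 41, 113), (610, 42, 114), (612, 74, 96), (614, 157, 104), (616, 156, 103), (618, 157, 104), (620, 160, 105), (622, 151, 96), (624, 124, 41), (626, 140, 40), (628, 140, 42)]
286 [(577, 16, 16), (579, 15, 17), (581, 26, 20), (583, 28, 18), (585, 0, 15), (587, 13, 19), (589, 9, 28), (591, 16, 31), (593, 18, 28), (595, 26, 20), (597, 14, 18), (599, 27, 19), (601, 27, 19), (603, 0, 16), (605, 28, 18), (607, 28, 18), (609, 165, 195), (611, 165, 210), (613, 165, 213), (615, 167, 212), (617, 94, 138), (619, 10, 105), (621, 10, 105), (623, 8, 100)]
303 [(572, 0, 23), (574, 0, 26), (576, 10, 26), (578, 19, 27), (580, 0, 26), (582, 9, 28), (584, 19, 27), (586, 0, 24), (588, 11, 23), (590, 12, 22), (592, 12, 21), (594, 0, 23), (596, 0, 24), (598, 11, 23), (600, 22, 23), (602, 120, 51), (604, 166, 206), (606, 166, 215), (608, 167, 214), (610, 166, 212), (612, 131, 105), (614, 140, 40), (616, 140, 40), (618, 147, 40)]
```

Emit:
step_arm([
  [0.06,-1,0,0,0,0],
  [0.06,-1,0,0,0,0],
  [0.06,-0.9,0,0,0,0],
  [0,0,0,0,0,0],
  [0,0,0,0,0,0],
])

```text
clock: 22.7
ee_pos: [592.6, 225.1, 255.7]
ee_rot: [-179.8, 0.0, 3.4]
ft_force: [3.2, 12.4, 0.8]
finger_gap: 13.4
gripper_force: 49.2
```

```bash
python3 a.py 3
```

```text
-84.0 [[603.2, 267.6], [595.6, 294.6]]
-94 [[623.3, 267.6], [615.2, 294.6]]
268 [(577, 41, 112), (579, 41, 112), (581, 41, 113), (583, 39, 112), (585, 41, 113), (587, 39, 112), (589, 41, 113), (591, 41, 113), (593, 41, 113), (595, 38, 113), (597, 40, 114), (599, 40, 114), (601, 40, 114), (603, 41, 113), (605, 38, 113), (607, 41, 113), (609, 38, 113), (611, 41, 105), (613, 151, 101), (615, 156, 103), (617, 161, 103), (619, 160, 105), (621, 158, 105), (623, 28, 45)]
286 [(572, 14, 18), (574, 16, 16), (576, 15, 17), (578, 0, 16), (580, 0, 16), (582, 15, 17), (584, 16, 16), (586, 16, 16), (588, 10, 25), (590, 16, 31), (592, 18, 29), (594, 0, 25), (596, 14, 18), (598, 14, 18), (600, 30, 17), (602, 0, 17), (604, 15, 17), (606, 16, 16), (608, 148, 102), (610, 166, 208), (612, 167, 211), (614, 167, 191), (616, 160, 105), (618, 15, 102)]
303 [(567, 14, 18), (569, 23, 22), (571, 12, 22), (573, 10, 25), (575, 10, 26), (577, 10, 26), (579, 10, 26), (581, 9, 28), (583, 9, 27), (585, 0, 25), (587, 0, 24), (589, 0, 22), (591, 0, 20), (593, 13, 20), (595, 11, 24), (597, 10, 25), (599, 11, 24), (601, 0, 22), (603, 160, 131), (605, 165, 209), (607, 166, 215), (609, 166, 213), (611, 167, 211), (613, 73, 42)]
```

Emit:
step_arm([
  [0.03,-0.6,0,0,0,0],
  [0,0,0,0,0,0],
  [0,0,0,0,0,0],
])

```text
clock: 23.12
ee_pos: [592.6, 224.7, 255.6]
ee_rot: [-179.8, 0.0, 3.4]
ft_force: [3.7, 12.3, 0.3]
finger_gap: 13.1
gripper_force: 49.1
```

Emit:
step_arm([
  [0,0,0,0,0,0],
  [0,0,0,0,0,0],
  [0,0,0,0,0,0],
], gripper=45)

```text
clock: 23.5
ee_pos: [592.8, 220.0, 254.4]
ee_rot: [179.8, 0.2, 3.1]
ft_force: [0.4, -0.4, 0.2]
finger_gap: 45.2
gripper_force: 0.0
```

```bash
python3 a.py 4; python3 -c "
from h import *
s=bot.read_state();print(s['ee_pos'],s['ft_force'],s['finger_gap'])"
```

```text
-84.0 [[592.0, 265.4], [584.7, 292.5]]
-94 [[612.1, 265.3], [604.3, 292.4]]
265 [(566, 39, 117), (568, 41, 117), (570, 41, 118), (572, 39, 118), (574, 39, 117), (576, 41, 118), (578, 39, 117), (580, 41, 118), (582, 41, 118), (584, 39, 118), (586, 41, 119), (588, 39, 118), (590, 39, 118), (592, 39, 118), (594, 39, 118), (596, 39, 119), (598, 39, 118), (600, 40, 116), (602, 130, 102), (604, 156, 108), (606, 158, 108), (608, 157, 109), (610, 161, 108), (612, 119, 75)]
284 [(561, 0, 16), (563, 15, 17), (565, 15, 17), (567, 27, 19), (569, 15, 17), (571, 14, 18), (573, 16, 16), (575, 13, 19), (577, 10, 25), (579, 8, 31), (581, 9, 30), (583, 20, 26), (585, 13, 20), (587, 13, 19), (589, 28, 18), (591, 0, 16), (593, 14, 18), (595, 15, 17), (597, 139, 68), (599, 165, 215), (601, 166, 217), (603, 166, 200), (605, 159, 109), (607, 41, 105)]
301 [(556, 0, 20), (558, 11, 23), (560, 11, 23), (562, 10, 26), (564, 18, 28), (566, 0, 27), (568, 18, 28), (570, 9, 29), (572, 18, 28), (574, 0, 25), (576, 19, 27), (578, 11, 24), (580, 0, 21), (582, 13, 20), (584, 10, 25), (586, 10, 26), (588, 10, 25), (590, 11, 24), (592, 150, 73), (594, 166, 213), (596, 164, 221), (598, 165, 220), (600, 165, 219), (602, 132, 110)]
[592.80585655 220.09264975 254.481174  ] [ 0.21048334  0.57362412 -0.32919424] 44.91946650376687
```

Emit:
step_arm([
  [0,4,10,0,0,0],
  [0,0,35,0,0,0],
  [0,0,45,0,0,0],
  [0,0,45,0,0,0],
  [0,-10,10,0,0,0],
])

```text
clock: 24.18
ee_pos: [592.9, 215.8, 404.5]
ee_rot: [-180.0, -0.2, 3.3]
ft_force: [0.7, 0.5, -0.8]
finger_gap: 44.7
gripper_force: 0.0
```

Emit:
step_arm([
  [0,-10,0,0,0,0],
  [0,-10,0,0,0,0],
  [0,0,0,0,0,0],
  [0,0,0,0,0,0],
  [0,0,0,0,0,0],
])

```text
clock: 24.8
ee_pos: [592.6, 195.3, 399.2]
ee_rot: [179.9, 0.2, 3.2]
ft_force: [-0.2, -0.1, -0.3]
finger_gap: 45.0
gripper_force: 0.0
```

```bash
python3 - <<'E'
from h import *
s=bot.read_state(); print(s['ee_pos'],s['ft_force'],s['clock'])
a=save('wrist','wf.png'); b=save('scene','sf.png')
v=np.vstack([cv2.resize(a[150:320,100:640],(800,252)),cv2.resize(b[190:330,150:500],(800,320))]); cv2.imwrite('pics/fv.png',v[:,:,::-1])
pg=[595.5,172,3.4]; im=cv2.cvtColor(a,cv2.COLOR_RGB2HSV)
for y in(-84.,-94): print(proj('wrist',gw(pg,np.array([-5,y,68.])),state=s).round(1))
E
```

```text
[592.62237259 195.25686508 399.21298919] [-0.22120384 -0.09343659 -0.25285708] 24.8
[[442.8 221.7]]
[[453.7 221.6]]
```

View pics/fv.png

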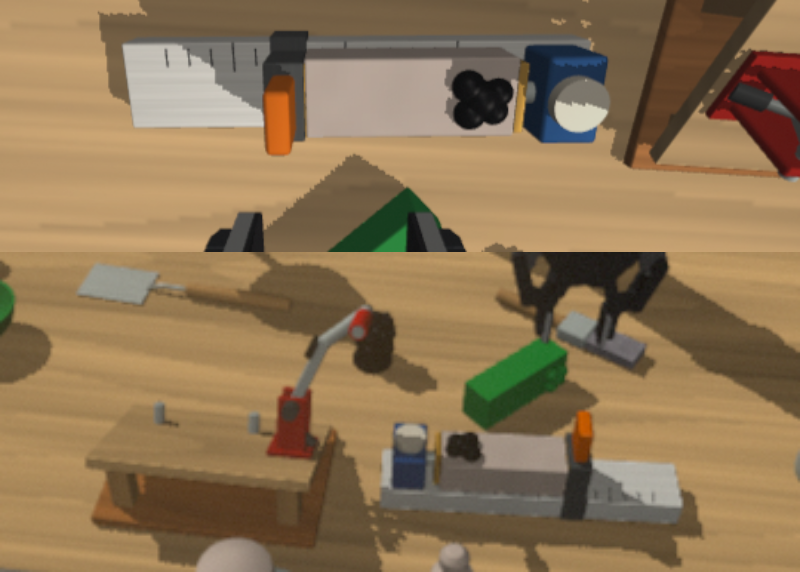

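The final view shows the plinth held between jaw and anvil (wrist crop, columns 305–520). The clamp stands open, and the green look-alike and the other things in view look undisturbed.

```bash
python3 -c "
from rig import bot
print(bot.sign_off())"
```

```text
the job is handed in; nothing more can be done
None
```

The job is done and handed in at about 25 s: the clamp stays open by itself, and the plinth is held on the gauge between jaw and anvil. From the wrist camera the anvil is pressed in about 4.6 mm of its 10 mm, and in the last view nothing else looked moved.

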